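# Hold a pastry ring over the air nozzle

## Robot

A 7-joint arm with a two-finger parallel gripper is mounted at the origin on a cart in front of the work surface, level with it; the furniture and walls round the work are solid. World frame = base frame: x ahead of the robot, y to its left, z up, the work surface at z = 0. Lengths are in mm, angles in rad, forces in N, time in s.
With the tool pointing down it reaches from about 425 to 925 mm from the base axis. Payload 6.8 kg.
Tool frame: the origin (TCP) lies midway between the tips of the shut fingers; the grasp point (between the pads) lies 19 mm behind it; z points along the fingers, y is the line along which they close (so a half turn about z gives the same grasp; the last joint's range is limited). The gripper opens to 88 mm and grips with 3 to 60 N. Pads are 20 mm wide; open, the fingers measure 115 mm over their backs; the gripper's body (75 mm by 178 mm) begins 61 mm behind the grasp point.
Start: joints at [1.238, 0.477, 0.022, 1.555, -0.011, 1.109, -0.083], TCP at [150.473, -658.031, 222.664] pointing down, gripper open.
Joint ranges: [-2.96, 2.96], [-0.34, 2.1], [-1.41, 1.46], [0.24, 2.44], [-1.37, 4.51], [0.17, 1.92], [-2.96, 2.96]. Speed limits (rad/s): [2.39, 2.39, 3.14, 3.14, 3.14, 3.14, 3.14].

## Interface

Orientations are given as a unit quaternion [w, x, y, z].
In Python, from rig import sensors, optics, ctrl gives the robot as it stands.
- The arm moves only by the tool send_rows, never from a script. Its argument "rows" is text: rows parted by semicolons, each of 7 numbers parted by spaces: the shift along the tool's x, y, z in m, then the turn, a rotation vector about the tool's x, y, z in rad, then the opening, from 0 (shut) to 1 (fully open). A call has 1 to 5 rows; each row is the pose to reach, as a shift and turn from the pose commanded when the call began, along the tool's axes at that moment; what a row does not reach only later rows make up. A row lasts 1/8 s, in which the tool goes at most 62.5 mm and 10.7 degrees, less where a joint would pass 70% of its speed; a pose out of reach is approached as far as the arm can. A call with a gripper value outside its range is refused whole. The fingers move at their own pace and stop on an object; "squeeze" is the grip in N (left out, the last holds). Time passes only in rows, so rows that repeat a pose let the fingers close. It gives the time, the measured TCP pose, the force, the opening and the grip force at its end, in the units of the state.
- sensors.get_state(): the state, without advancing time (a new reading comes with each control period).
- optics.grab_frame(name): name is "scene" or "top" or "wrist"; returns a dict with "frame" (420x560x3 uint8, red, green, blue), "fx", "fy", "cx", "cy" (pixels), "k1" (the pictures are not rectified: a ray, as slopes to the right and down, at radius r is drawn at 1 + k1 r^2 times it, then the intrinsics apply), "rvec" (rotation vector, rad) and "tvec" (3), from world to camera coordinates, as OpenCV has them; the wrist camera has in their place "hand_eye" (4x4, takes a point from camera to tool coordinates, whose origin is the TCP and whose axes are the flange's). Camera axes: x right, y down, z forward; pixel columns grow to the right and rows downward; lengths in mm; the calibration is good to about 2 mm. A picture is of the moment at which its call begins: read the wrist's pose just before it. There is no depth.
- ctrl.sign_off(): hands the job in; it is judged then, once.
The state is a dict: "t": time; "joint_positions": joint angles; "qvel": joint speeds; "joint_efforts": joint torques, N m; "eef_pos": TCP position; "ee_rot": TCP orientation; "ft_force": force on the tool from outside, world axes, zero at the start; "torque": the same for the moment, N m; "gripper_width": finger opening in mm; "gripper_force": force on a finger pad.
Only numpy, scipy, OpenCV 4.12 (cv2) and the standard library are available. Lean on these libraries where they do the work, as an engineer would, in place of code of your own. Each camera call takes 0.05 s, during which the arm holds its last target. There are 200 camera calls.

## Task

Blow the crumbs off the smaller of the two steel pastry rings: first turn the lever of the bench air valve to its half-open mark (45 degrees), then take that ring, carry it over the jars and the shaker and hold it level, centred over the upright nozzle with its lower rim about 15 mm above the nozzle's tip. The ring must never touch the air station, the jars, the shaker, the tin and the other ring must stay where they are, and the program finishes with the gripper still holding the ring there, quite still, and the valve still half open.

Things in the scene. Friction and masses are not known exactly. Their poses are not given: they have to be found in the camera images.
- air_valve (a joint): angle of the valve lever: 0 = shut (lever square to the pipe), 1.571 = fully open (lever along the pipe, pointing to the nozzle), half open = 0.785 (lever over the long black middle mark of the round dial plate; short marks are 0 and 1.571). It grows clockwise seen from above. It stays where it is left (friction 0.10 N m, about 1.5 N at the knob). At the start it stands between 0 and 0.45.
- valve_knob (a point): centre of the top face of the upright black knob on the lever's end: a plain cylinder 16 mm across and 34 mm tall (from the lever's upper face, 66 mm above the worktop, to 100 mm). The knob goes round valve_axis at 65 mm radius, nothing else stands within 45 mm of it above the lever.
- valve_axis (a point): upright axis of the valve, at the height of the lever's upper face (66 mm above the worktop); the steel lever is 14 mm wide and 5 mm thick, the hub on the axis is 20 mm across and 70 mm high; below it lie a round dial plate 100 mm across, the brass valve body and the pipe.
- nozzle_tip (a point): centre of the flat top of the upright steel nozzle, 130 mm above the worktop; 12 mm across, widening to 26 mm at 12 mm below. z is up. It stands in a round steel dish (92 mm across, rim 22 mm high), 130 mm from valve_axis along the pipe. At least 80 mm behind it is a fixed steel stand with a scale on it, about 270 mm high: keep hand and wrist clear of it.
- air_station: the fixed bench air station: steel base plate 110 x 250 x 8 mm with valve and nozzle along its long middle line; origin at the centre of the plate's underside on the worktop. Its y axis runs along the pipe, from the valve (y = -65 mm) to the nozzle (y = +65 mm); the shut lever points to -x, and z is up.
- small_ring: the smaller of two plain steel pastry rings, open at both ends: 49 mm outside diameter with its rolled upper rim, 40 mm tall, about 2 mm wall, about 60 g; stands upright on the worktop, origin at the centre of its lower rim, z up along its axis. Grasp it across the outside.
- low_tin: low food tin with a green label, 75 mm across, 58 mm tall, standing near the rings; origin at the centre of its underside. Stays where it is.
- large_ring: the larger steel pastry ring, 76 mm across, 40 mm tall; origin at the centre of its lower rim. Stays where it is.
- spice_jar: spice jar with a green cap, 46 mm across and 106 mm tall; one of a row of three upright things between rings and air station; origin at the centre of its underside. Stays where it is.
- spice_jar_b: the other spice jar with a green cap, 46 mm across and 106 mm tall, in the same row; origin at the centre of its underside. Stays where it is.
- shaker: churn-shaped metal shaker, 64 mm across and 116 mm tall, in the same row; origin at the centre of its underside. Stays where it is.

How it is judged:
By the outcome, as a careful person would: the job done as asked, in the order asked, and still so for the second after the job is handed in, while the arm keeps its last pose, push and grip.
It also fails if it takes over 64 s, if anything falls off the work surface, if the arm or the gripper's body presses on something with over 40 N, if the wrist force passes 120 N, or if a joint passes its speed limit or range.

## Working session

There is one attempt and no reset: what is moved stays moved. The work goes in short steps, Python scripts to look and compute and a tool call to move; the robot and the scene stay as the last step left them, time stands still between calls to the robot, and variables do not carry over. Pictures are saved under pics/ and viewed, at most 10 in all, crops included, and the job is handed in when it is done.

Besides the shell and the picture viewer there is one more tool, called as name(argument=value, ...), one argument or row to a line, values as JSON. send_rows: Moves the arm, as the interface text tells. Its arguments: {"type":"object","properties":{"rows":{"type":"string"},"squeeze":{"type":"number"}},"required":["rows"]}

```bash
ls; mkdir -p pics; python3 - <<'E'
from rig import sensors, optics
import cv2, numpy as np, pickle
s=sensors.get_state(); print({k:np.round(v,3) for k,v in s.items()})
F={}
for n in ("scene","top","wrist"):
    f=optics.grab_frame(n); F[n]=f
    cv2.imwrite(f"pics/{n}0.png",f["frame"][:,:,::-1])
    print(n,{k:np.round(v,4).tolist() for k,v in f.items() if k!="frame"})
pickle.dump((s,F),open("f0.pkl","wb"))
E
```

```text
pics
{'t': np.float64(0.0), 'joint_positions': array([ 1.238,  0.478,  0.022,  1.556, -0.012,  1.109, -0.083]), 'qvel': array([ 0.   , -0.001,  0.001, -0.   , -0.   ,  0.002, -0.001]), 'joint_efforts': array([-1.0000e-03, -5.8285e+01,  1.5340e+00, -2.7260e+01, -5.4000e-02,
        1.7000e-02,  0.0000e+00]), 'eef_pos': array([ 150.323, -657.483,  221.745]), 'ee_rot': array([-0.001,  0.994,  0.112, -0.   ]), 'ft_force': array([ 0.139, -0.33 , -0.136]), 'torque': array([0.015, 0.002, 0.005]), 'gripper_force': np.float64(0.0), 'gripper_width': np.float64(87.972)}
scene {'fx': 404.6901, 'fy': 404.6901, 'cx': 280.7096, 'cy': 210.2938, 'k1': -0.0613, 'rvec': [2.3636, -0.7958, 0.257], 'tvec': [-484.3633, 262.2606, 826.5399]}
top {'fx': 486.6798, 'fy': 486.6798, 'cx': 278.0976, 'cy': 212.9421, 'k1': 0.0277, 'rvec': [2.1644, -1.9191, 0.3032], 'tvec': [-164.8488, 545.4042, 1104.4372]}
wrist {'fx': 362.3198, 'fy': 362.3198, 'cx': 279.5126, 'cy': 206.4006, 'k1': -0.0823, 'hand_eye': [[0.0004, -0.9684, -0.2493, 66.8085], [1.0, 0.0004, -0.0001, 0.453], [0.0002, -0.2493, 0.9684, -161.976], [0.0, 0.0, 0.0, 1.0]]}
```

View images.

View pics/scene0.png

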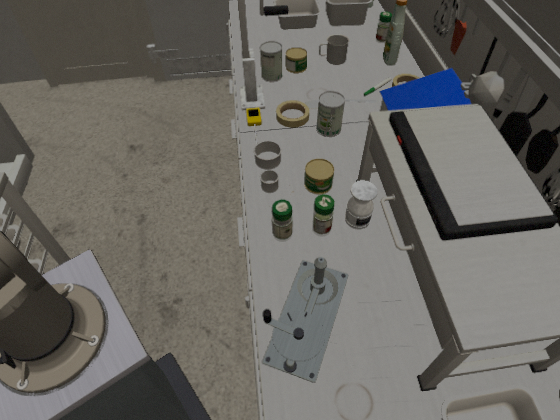

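View pics/top0.png

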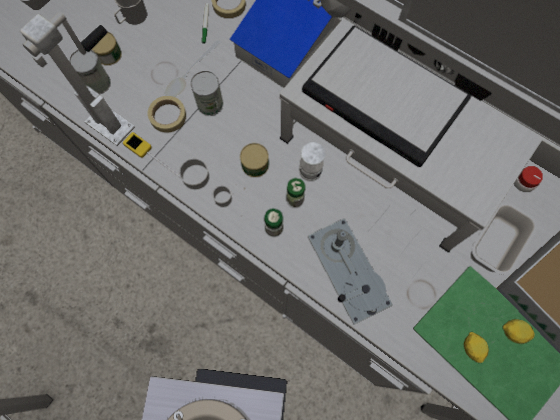

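```bash
cat > h.py <<'E'
import numpy as np, cv2
from scipy.spatial.transform import Rotation as R
def cam(f,s=None):
    """world->cam R,t"""
    if "rvec" in f: return cv2.Rodrigues(np.array(f["rvec"],float))[0], np.array(f["tvec"],float)
    w,x,y,z=s["ee_rot"]; T=np.eye(4); T[:3,:3]=R.from_quat([x,y,z,w]).as_matrix(); T[:3,3]=s["eef_pos"]
    C=np.linalg.inv(T@np.array(f["hand_eye"])); return C[:3,:3],C[:3,3]
def K(f): return np.array([[f["fx"],0,f["cx"]],[0,f["fy"],f["cy"]],[0,0,1]]), np.array([f["k1"],0,0,0,0.])
def proj(f,P,s=None):
    Rm,t=cam(f,s); return cv2.projectPoints(np.array(P,float).reshape(-1,3),cv2.Rodrigues(Rm)[0],t,*K(f))[0][:,0]
def ray(f,uv,s=None):
    Rm,t=cam(f,s); p=cv2.undistortPoints(np.array(uv,float).reshape(-1,1,2),*K(f))[:,0]
    d=np.c_[p,np.ones(len(p))]@Rm; return -Rm.T@t, d/np.linalg.norm(d,axis=1)[:,None]
def onz(f,uv,z,s=None):
    o,d=ray(f,uv,s); return o+d*((z-o[2])/d[:,2])[:,None]
def tri(rays):
    A=0;b=0
    for o,d in rays:
        M=np.eye(3)-np.outer(d,d); A=A+M; b=b+M@o
    p=np.linalg.solve(A,b); return p,[round(float(np.linalg.norm((np.eye(3)-np.outer(d,d))@(p-o))),1) for o,d in rays]
E
python3 - <<'E'
import pickle; from h import *
s,F=pickle.load(open("f0.pkl","rb"))
for n in("scene","top"):
    print(n,"cam",-cam(F[n])[0].T@cam(F[n])[1],proj(F[n],[[0,0,0],s["eef_pos"],[500,0,0],[0,500,0],[150,-658,0]]).round(0).tolist())
print("wrist cam",-cam(F["wrist"],s)[0].T@cam(F["wrist"],s)[1])
M=dict(small=((270,176),(222,191)),large=((267,150),(194,167)),tin=((319,168),(255,153)),jarL=((282,208),(273,214)),jarR=((323,203),(296,185)),shaker=((363,190),(312,150)),nozzle=((320,262),(340,234)),knob=((267,312),(341,298)),hub=((299,333),(365,289)),x3=((290,363),(373,307)))
for k,(a,b) in M.items():
    r=[(lambda q:(q[0],q[1][0]))(ray(F[n],u)) for n,u in(("scene",a),("top",b))]; p,e=tri(r); print(k,p.round(0),e)
def crop(n,x,y,w,h,W,H): return cv2.resize(F[n]["frame"][y:y+h,x:x+w,::-1],(W,H),interpolation=cv2.INTER_CUBIC)
a=crop("scene",240,130,150,260,346,600); b=crop("top",175,130,225,200,454,404); 
w=cv2.resize(F["wrist"]["frame"][:,:,::-1],(261,196)); c=np.zeros((600,800,3),np.uint8); c[:,:346]=a; c[:404,346:]=b; c[404:,346:607]=w
cv2.imwrite("pics/c1.png",c)
E
```

```text
scene cam [ 213.14549361 -540.84651111  805.3636842 ] [[50.0, 335.0], [308.0, 660.0], [247.0, 219.0], [-5.0, 192.0], [302.0, 619.0]]
top cam [ 197.57621671 -141.46654096 1218.7589508 ] [[205.0, 455.0], [551.0, 434.0], [237.0, 241.0], [-13.0, 428.0], [499.0, 422.0]]
wrist cam [ 215.62821551 -643.29436593  383.71372257]
small [617.  55.  36.] [2.6, 2.6]
large [671. 139.  36.] [5.8, 5.8]
tin [721. -17.  60.] [4.0, 4.0]
jarL [551. -86.  95.] [3.5, 3.5]
jarR [ 631. -133.   98.] [3.4, 3.4]
shaker [ 727. -162.  102.] [3.9, 3.9]
nozzle [ 518. -250.  109.] [0.9, 0.9]
knob [ 373. -267.   95.] [1.4, 1.4]
hub [ 406. -325.   61.] [0.3, 0.3]
x3 [ 367. -352.   28.] [3.0, 3.0]
```

View pics/c1.png

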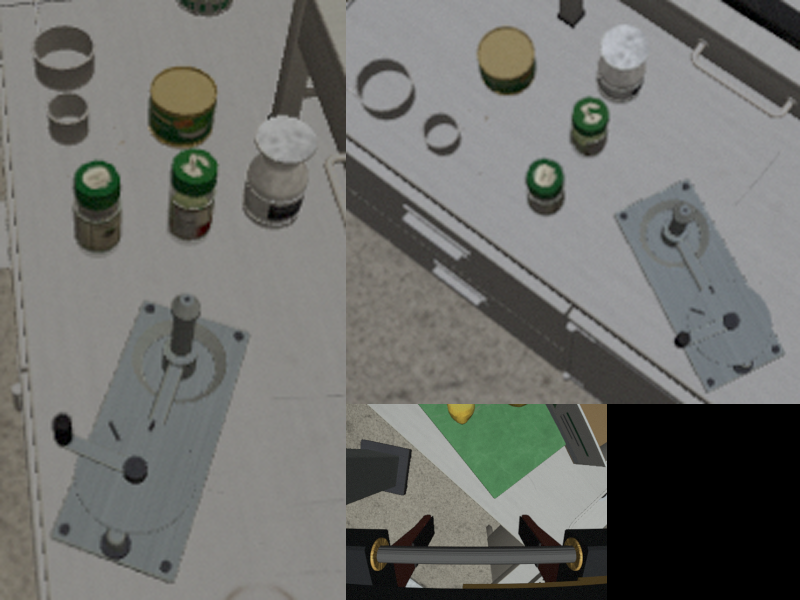

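The crop shows the valve lever nearly shut: knob at scene (267,312), hub (299,332), nozzle tip (320,262). The small ring is at scene (270,180), nearest the front edge. Next I check where the raised stand beyond the station is before moving.

```bash
python3 - <<'E'
import pickle; from h import *
s,F=pickle.load(open("f0.pkl","rb"))
g=lambda n,u:(lambda q:(q[0],q[1][0]))(ray(F[n],u))
for k,a,b in (("corner",(370,112),(283,97)),("corner2",(428,372),(430,203)),("handle a",(384,199),(349,153)),("handle b",(408,249),(394,185)),("dish stand top",(250,60),(45,30))):
    print(k,*tri([g("scene",a),g("top",b)]))
print("feet z0",onz(F["scene"],[(430,388),(365,180)],0).round(),onz(F["top"],[(446,250),(287,142)],0).round())
E
```

```text
corner [790.36898002 -82.99593892 242.29577037] [2.0, 2.0]
corner2 [ 686.1758943  -525.87821313 -164.10185769] [39.0, 39.0]
handle a [ 692.14439613 -246.39437201  177.15510039] [5.9, 5.9]
handle b [ 630.24653416 -357.02044193  180.59282565] [1.2, 1.2]
dish stand top [1018.74318483  668.89768592  -30.93578804] [61.9, 61.9]
feet z0 [[ 551. -545.    0.]
 [ 826.  -84.    0.]] [[ 541. -534.    0.]
 [ 796.  -95.    0.]]
```

send_rows(
  rows="0.392 -0.234 -0.040 0 0 -1.86 1;0.392 -0.234 -0.040 0 0 -1.86 1;0.392 -0.234 -0.040 0 0 -1.86 1;0.392 -0.234 -0.040 0 0 -1.86 1;0.392 -0.234 -0.040 0 0 -1.86 1",
)

```text
t: 0.78
eef_pos: [376.6, -441.3, 250.1]
ee_rot: [0.0, 0.834, 0.551, -0.0]
ft_force: [1.0, -0.6, 0.5]
gripper_width: 88.2
gripper_force: 0.0
```

```bash
cat > go.py <<'E'
import sys; from h import *; from rig import sensors
# go.py x y z yaw_of_tool_y_deg : shift/turn in tool axes to that pose (tool straight down)
def delta(s,x,y,z,yaw):
    w,a,b,c=s["ee_rot"]; A=R.from_quat([a,b,c,w]).as_matrix()
    t=np.radians(yaw); Y=np.array([np.cos(t),np.sin(t),0]); Z=np.array([0,0,-1.]); T=np.c_[np.cross(Y,Z),Y,Z]
    return A.T@(np.array([x,y,z])-s["eef_pos"])/1000, R.from_matrix(A.T@T).as_rotvec()
def show(s):
    w,a,b,c=s["ee_rot"]; A=R.from_quat([a,b,c,w]).as_matrix()
    print("t %.2f tcp %s yaw %.2f tilt %.2f width %.1f grip %.1f F %s q %s"%(s["t"],s["eef_pos"].round(1),np.degrees(np.arctan2(A[1,1],A[0,1])),np.degrees(np.arccos(-A[2,2])),s["gripper_width"],s["gripper_force"],s["ft_force"].round(1),s["joint_positions"].round(2)))
if __name__=="__main__":
    s=sensors.get_state(); show(s)
    v=list(map(float,sys.argv[1:]))
    for i in range(0,len(v),4):
        d,r=delta(s,*v[i:i+4]); print(d.round(4),r.round(3))
E
python3 go.py 480 -342 262 29.6
```

```text
t 0.78 tcp [ 376.6 -441.3  250.1] yaw -23.06 tilt 0.01 width 88.2 grip 0.0 F [ 1.  -0.6  0.5] q [ 0.98  0.31 -0.27  1.74  0.09  1.1   0.27]
[ 0.1319  0.0563 -0.0119] [-0.     0.    -0.919]
```

send_rows(
  rows="0.132 0.056 -0.012 0 0 -0.919 0.5;0.132 0.056 -0.012 0 0 -0.919 0.5;0.132 0.056 -0.012 0 0 -0.919 0.5;0.132 0.056 -0.012 0 0 -0.919 0.5;0.132 0.056 -0.012 0 0 -0.919 0.5",
)

```text
t: 1.4
eef_pos: [479.4, -343.5, 261.6]
ee_rot: [-0.0, 0.503, 0.864, -0.0]
ft_force: [-0.3, 0.7, -0.9]
gripper_width: 44.8
gripper_force: 0.0
```

send_rows(
  rows="0 0 0 0 0 0 0.45;0 0 0 0 0 0 0.45;0 0 0 0 0 0 0.45",
)

```text
t: 1.78
eef_pos: [479.2, -344.1, 261.9]
ee_rot: [-0.0, 0.507, 0.862, -0.0]
ft_force: [0.6, 0.2, -0.7]
gripper_width: 39.2
gripper_force: 0.0
```

```bash
cat > snap.py <<'E'
import sys,pickle; from h import *; from rig import sensors,optics
from go import show
n=sys.argv[1]; s=sensors.get_state(); f=optics.grab_frame("wrist"); show(s)
pickle.dump((s,f),open(n+".pkl","wb")); cv2.imwrite(f"pics/{n}.png",cv2.resize(f["frame"][:,:,::-1],(800,600),interpolation=cv2.INTER_CUBIC))
E
python3 snap.py w1
```

```text
t 1.77 tcp [ 479.2 -344.1  261.9] yaw 29.14 tilt 0.01 width 39.2 grip 0.0 F [ 0.6  0.2 -0.7] q [ 0.9   0.35 -0.49  1.69  0.18  1.15  0.87]
```

View pics/w1.png

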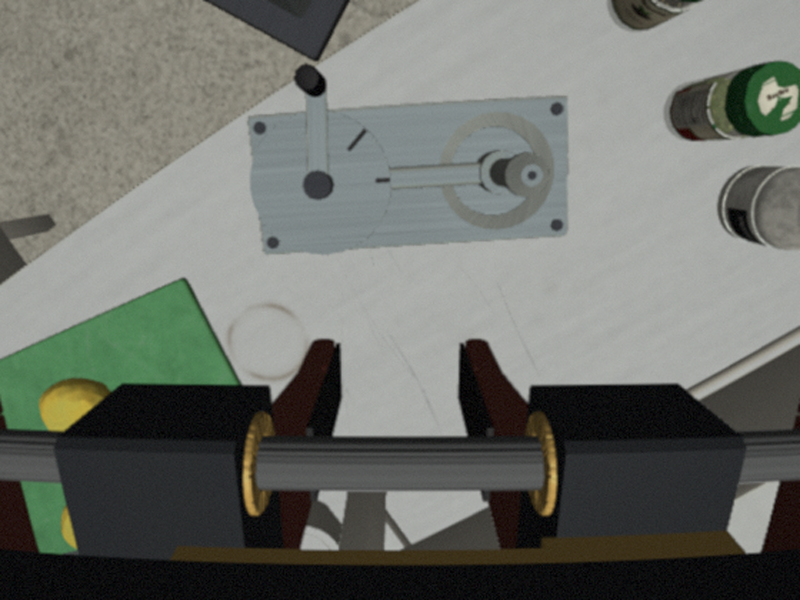

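The wrist view shows the knob top near (310,78), hub (318,185), nozzle tip (532,175) and the long half-open mark at about (357,138), all in the 800x600 picture. The lever stands near the shut position.

```bash
python3 - <<'E'
import pickle; from h import *
s,f=pickle.load(open("w1.pkl","rb")); s0,F=pickle.load(open("f0.pkl","rb"))
k=1/1.42857
o,_=ray(f,(280,200),s); print("wrist cam",o.round(1))
def blob(f,c,r,th):
    g=cv2.cvtColor(f["frame"],cv2.COLOR_RGB2GRAY); x,y=map(int,c)
    m=(g[y-r:y+r+1,x-r:x+r+1]<th).astype(np.uint8); n,l,st,ce=cv2.connectedComponentsWithStats(m)
    i=1+np.argmax(st[1:,4]); return ce[i]+[x-r,y-r],st[i],(l==i)
g=cv2.cvtColor(f["frame"],cv2.COLOR_RGB2GRAY)
print(g[44:74,204:232])
for n,c,r,z in(("knob",(310*k,80*k),18,100),("hub",(318*k,185*k),15,70)):
    c2,st,m=blob(f,c,r,70); print(n,c2.round(1),st,onz(f,c2,z,s).round(1))
nt=(531.5*k,175*k)
print("noz",onz(f,nt,130,s).round(1))
sc=[onz(f,blob(f,(u*k,v*k),6,90)[0],8,s)[0] for u,v in((260,128),(273,242),(557,225),(557,108))]
print(np.round(sc,1),np.mean(sc,0).round(1),np.round(sc[3]-sc[0],1),np.round(sc[2]-sc[1],1))
g=lambda ff,u,s=None:(lambda q:(q[0],q[1][0]))(ray(ff,u,s))
for n,w,a,b in(("noz",nt,(320,260.5),(340.5,233.5)),("hub",blob(f,(318*k,185*k),15,70)[0],(298.5,331.5),(365,289)),):
    print(n,*tri([g(f,w,s),g(F["scene"],a),g(F["top"],b)]),tri([g(f,w,s),g(F["scene"],a)]),tri([g(f,w,s),g(F["top"],b)]))
E
```

```text
wrist cam [ 445.1 -285.4  423.9]
[[136 134 127 131 135 143 140 133 123 100  92 112 128 135 140 140 138 134
  126 143 158 162 166 168 169 167 169 168]
 [140 133 129 133 141 135 116  92  75  59  48  66  80  93 115 129 135 141
  147 160 164 167 168 167 170 168 168 170]
 [137 133 131 133 130 110  73  46  41  37  30  38  38  47  65  86 123 155
  164 166 168 168 169 169 167 166 169 168]
 [134 130 132 125 106  68  42  34  36  32  35  34  37  33  33  45  92 139
  166 170 169 167 169 169 167 167 168 166]
 [127 128 119 100  67  39  31  33  34  36  36  38  41  38  39  31  51  95
  144 165 170 167 170 168 169 169 170 166]
 [130 124 103  64  36  29  32  33  36  40  40  37  36  40  42  41  37  52
  100 144 163 169 168 170 168 169 168 171]
 [135 130  97  49  34  33  33  39  33  39  39  38  41  43  43  38  37  36
   56 101 144 165 170 167 166 169 170 169]
 [142 132 101  52  29  29  33  39  38  37  41  40  41  42  45  42  43  35
   21  50 101 142 162 169 167 167 168 168]
 [140 131  97  49  32  32  35  36  40  40  34  42  41  41  43  42  49  39
   35  19  49  99 149 166 168 168 169 168]
 [134 109  64 
[... 2459 characters left out ...]
. ] [  7   7  22  23 349] [[ 375.5 -269.3  100. ]]
hub [222.5 129.1] [  6   6  20  19 298] [[ 404.6 -324.7   70. ]]
noz [[ 513.  -255.2  130. ]]
[[ 337.1 -314.7    8. ]
 [ 385.7 -390.5    8. ]
 [ 579.7 -265.7    8. ]
 [ 530.9 -189.8    8. ]] [ 458.3 -290.2    8. ] [193.7 124.9   0. ] [193.9 124.7   0. ]
noz [ 516.79834154 -251.94182824  117.37545066] [2.1, 1.1, 1.8] (array([ 513.81916286, -254.18678006,  123.96966217]), [0.7, 0.7]) (array([ 519.83956403, -252.34432626,  107.04909219]), [1.5, 1.5])
hub [ 404.49569596 -324.49206871   68.6248059 ] [0.4, 0.6, 0.7] (array([ 404.64375721, -324.83214479,   69.82916614]), [0.2, 0.2]) (array([ 404.26938246, -324.65354995,   66.91868695]), [0.4, 0.4])
```

```bash
python3 go.py 372.6 -268.5 150 29.1 372.6 -268.5 74 29.1; python3 - <<'E'
import pickle; from h import *
s,f=pickle.load(open("w1.pkl","rb")); print(onz(f,(214.4,53.6),100,s))
E
```

```text
t 1.82 tcp [ 479.3 -344.   262. ] yaw 29.16 tilt 0.01 width 39.5 grip 0.0 F [-0.1 -0.1 -0.1] q [ 0.9   0.35 -0.49  1.69  0.18  1.15  0.87]
[ 0.1179 -0.0563  0.112 ] [-0.     0.     0.001]
[ 0.118  -0.0563  0.188 ] [-0.     0.     0.001]
[[ 372.8145742  -268.50747269  100.        ]]
```

send_rows(
  rows="0.118 -0.056 0.112 0 0 0 0.45;0.118 -0.056 0.112 0 0 0 0.45;0.118 -0.056 0.112 0 0 0 0.45;0.118 -0.056 0.112 0 0 0 0.45;0.118 -0.056 0.112 0 0 0 0.45",
)

```text
t: 2.45
eef_pos: [374.1, -269.1, 150.8]
ee_rot: [0.001, 0.506, 0.863, 0.0]
ft_force: [0.6, 0.1, 0.4]
gripper_width: 39.4
gripper_force: 0.0
```

```bash
python3 go.py 372.7 -268.5 74 29.1; python3 snap.py w2
```

```text
t 2.45 tcp [ 374.1 -269.1  150.8] yaw 29.21 tilt 0.13 width 39.4 grip 0.0 F [0.6 0.1 0.4] q [ 0.94  0.26 -0.51  2.1   0.17  0.82  0.83]
[ 0.0014 -0.001   0.0768] [0.001 0.002 0.002]
t 2.45 tcp [ 374.1 -269.1  150.8] yaw 29.21 tilt 0.13 width 39.4 grip 0.0 F [0.6 0.1 0.4] q [ 0.94  0.26 -0.51  2.1   0.17  0.82  0.83]
```

View pics/w2.png

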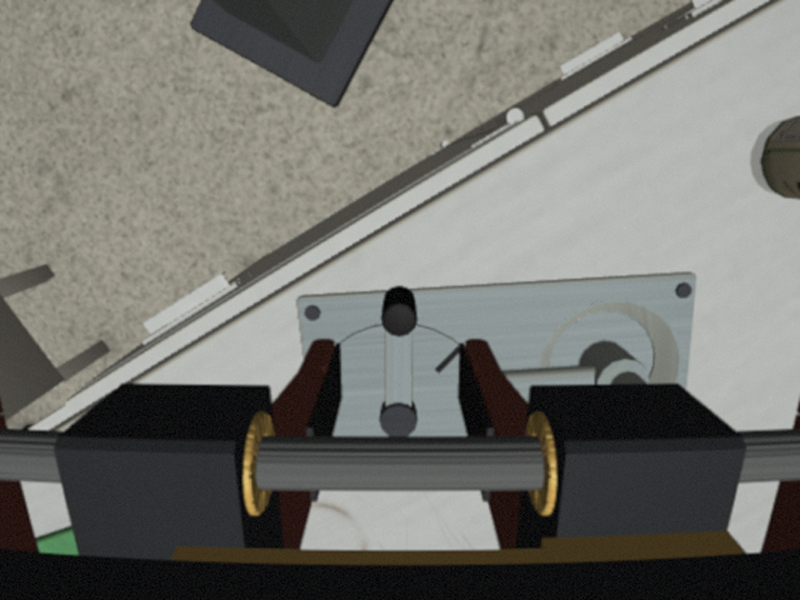

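The knob top sits at (400,318), midway between the fingers at 340 and 460, so the aim is right; I go down and close.

send_rows(
  rows="0.001 -0.001 0.04 0 0 0 0.45;0.001 -0.001 0.077 0 0 0 0.45;0.001 -0.001 0.077 0 0 0 0.45",
)

```text
t: 2.88
eef_pos: [371.5, -267.8, 71.9]
ee_rot: [-0.001, 0.506, 0.863, 0.0]
ft_force: [-1.0, -0.5, -0.3]
gripper_width: 39.2
gripper_force: 0.0
```

send_rows(
  rows="0 0 0 0 0 0 0.1;0 0 0 0 0 0 0.1;0 0 0 0 0 0 0.1;0 0 0 0 0 0 0.1",
  squeeze=8,
)

```text
t: 3.38
eef_pos: [372.5, -268.6, 74.1]
ee_rot: [0.001, 0.506, 0.863, -0.0]
ft_force: [0.6, 2.2, 6.2]
gripper_width: 16.0
gripper_force: 8.0
```

```bash
cat > arc.py <<'E'
# knob arc: targets (clockwise) about the axis from the present grasp, tool turning with the lever
import sys; from go import *
s=sensors.get_state(); show(s); A=np.array([404.1,-325.0])
p=s["eef_pos"]; v=p[:2]-A; th=np.degrees(np.arctan2(v[1],v[0])); print("r %.1f lever %.1f"%(np.hypot(*v),122.8-th))
w,a,b,c=s["ee_rot"]; M=R.from_quat([a,b,c,w]).as_matrix(); yaw=np.degrees(np.arctan2(M[1,1],M[0,1]))
for L in map(float,sys.argv[1:]):
    t=np.radians(122.8-L); d,r=delta(s,*(A+65*np.array([np.cos(t),np.sin(t)])),p[2],32.8-L); print(L,d.round(4),r.round(3))
E
python3 arc.py 8 14 20 26 32 38 42 45
```

```text
t 3.38 tcp [ 372.5 -268.6   74.1] yaw 29.24 tilt 0.15 width 16.0 grip 8.0 F [0.6 2.2 6.2] q [ 0.89  0.38 -0.47  2.16  0.28  0.65  0.73]
r 64.7 lever 3.5
8.0 [0.0001 0.0051 0.    ] [0.001 0.002 0.078]
14.0 [-0.0007  0.0118  0.    ] [0.001 0.002 0.182]
20.0 [-0.0023  0.0184  0.    ] [0.001 0.002 0.287]
26.0 [-0.0046  0.0249  0.    ] [0.002 0.002 0.392]
32.0 [-0.0075  0.031   0.0001] [0.002 0.002 0.496]
38.0 [-0.0111  0.0368  0.0001] [0.002 0.002 0.601]
42.0 [-0.0138  0.0404  0.0001] [0.002 0.002 0.671]
45.0 [-0.0159  0.0431  0.0001] [0.002 0.002 0.723]
```

send_rows(
  rows="0 0.005 0 0 0 0.078 0.1;-0.0007 0.0118 0 0 0 0.182 0.1;-0.0023 0.0184 0 0 0 0.287 0.1;-0.0046 0.0249 0 0 0 0.392 0.1;-0.0075 0.031 0 0 0 0.496 0.1",
)

```text
t: 4.0
eef_pos: [402.9, -260.1, 74.0]
ee_rot: [0.001, 0.703, 0.711, -0.0]
ft_force: [-0.8, -1.4, 7.4]
gripper_width: 15.6
gripper_force: 8.0
```

```bash
python3 arc.py 36 41 43 45
```

```text
t 4.00 tcp [ 402.9 -260.1   74. ] yaw 0.62 tilt 0.11 width 15.6 grip 8.0 F [-0.8 -1.4  7.4] q [ 0.74  0.39 -0.35  2.12  0.22  0.66  0.25]
r 64.9 lever 31.7
36.0 [-0.      0.0049  0.    ] [0.001 0.001 0.067]
41.0 [-0.0007  0.0105  0.    ] [0.001 0.001 0.154]
43.0 [-0.0011  0.0127  0.    ] [0.001 0.001 0.189]
45.0 [-0.0015  0.0149  0.    ] [0.001 0.001 0.224]
```

send_rows(
  rows="0 0.0049 0 0 0 0.067 0.1;-0.0007 0.0105 0 0 0 0.154 0.1;-0.0015 0.0149 0 0 0 0.224 0.1;-0.0015 0.0149 0 0 0 0.224 0.1",
)

```text
t: 4.5
eef_pos: [418.1, -261.6, 74.0]
ee_rot: [0.001, 0.778, 0.629, 0.0]
ft_force: [0.7, -0.3, 6.6]
gripper_width: 16.0
gripper_force: 8.0
```

```bash
python3 arc.py 45
```

```text
t 4.50 tcp [ 418.1 -261.6   74. ] yaw -12.07 tilt 0.15 width 16.0 grip 8.0 F [ 0.7 -0.3  6.6] q [ 0.68  0.41 -0.29  2.09  0.19  0.66  0.05]
r 65.0 lever 45.3
45.0 [ 0.     -0.0003 -0.    ] [0.002 0.001 0.002]
```

send_rows(
  rows="0 0 0 0 0 0 0.45;0 0 0 0 0 0 0.45;0 0 0 0 0 0 0.45;0 0 -0.04 0 0 0 0.45;0 0 -0.09 0 0 0 0.45",
)

```text
t: 5.12
eef_pos: [416.1, -260.1, 163.0]
ee_rot: [-0.002, 0.777, 0.629, -0.0]
ft_force: [1.0, -1.3, -0.3]
gripper_width: 39.6
gripper_force: 0.0
```

```bash
python3 go.py 450 -350 270 -12
```

```text
t 5.12 tcp [ 416.1 -260.1  163. ] yaw -11.99 tilt 0.18 width 39.6 grip 0.0 F [ 1.  -1.3 -0.3] q [ 0.72  0.27 -0.33  2.03  0.11  0.86  0.11]
[-0.0807  0.0515 -0.1072] [-0.003 -0.001  0.   ]
```

send_rows(
  rows="-0.08 0.051 -0.107 0 0 0 0.45;-0.08 0.051 -0.107 0 0 0 0.45;-0.08 0.051 -0.107 0 0 0 0.45;-0.08 0.051 -0.107 0 0 0 0.45",
)

```text
t: 5.62
eef_pos: [450.6, -350.5, 270.5]
ee_rot: [0.001, 0.778, 0.629, 0.0]
ft_force: [-0.2, 0.5, -0.7]
gripper_width: 39.5
gripper_force: 0.0
```

```bash
python3 snap.py w3
```

```text
t 5.62 tcp [ 450.6 -350.5  270.5] yaw -12.08 tilt 0.09 width 39.5 grip 0.0 F [-0.2  0.5 -0.7] q [ 0.79  0.28 -0.29  1.74  0.09  1.13  0.26]
```

View pics/w3.png

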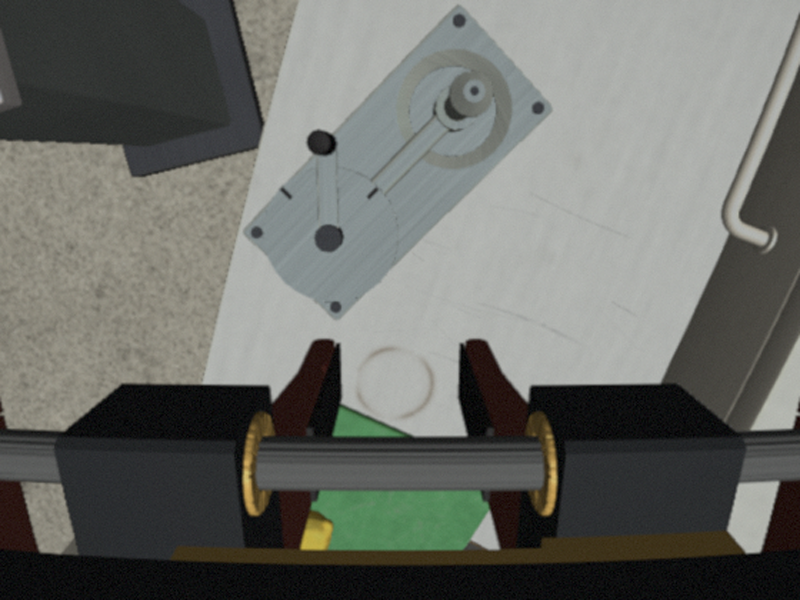

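The lever now lies over the long mark, midway between the short marks at (286,192) and (374,193); knob (320,141), hub (329,238), nozzle tip (474,92). I measure these numbers and work out the move to the ring.

```bash
python3 - <<'E'
import pickle; from h import *
s,f=pickle.load(open("w3.pkl","rb")); k=.7
sc=onz(f,np.array([(257,232),(336,307),(538,108),(459,20)])*k,8,s)
d=sc[3]-sc[0]+sc[2]-sc[1]; a=np.degrees(np.arctan2(d[1],d[0])); c=sc.mean(0); u=np.array([np.cos(np.radians(a)),np.sin(np.radians(a))])
print("axis yaw",a.round(1),"valve",(c[:2]-65*u).round(1),"nozzle",(c[:2]+65*u).round(1))
print("noz",onz(f,(474*k,91.5*k),130,s)); h=onz(f,(328.5*k,237.5*k),70,s)[0]; kn=onz(f,(320*k,141*k),100,s)[0]; print("hub",h,"knob",kn)
v=(kn-h)[:2]; print("lever deg",a+90-np.degrees(np.arctan2(v[1],v[0])),np.hypot(*v))
E
python3 go.py 584 5 230 -33
```

```text
axis yaw 32.8 valve [ 404.3 -325.8] nozzle [ 513.5 -255.3]
noz [[ 512.83327821 -255.71111217  130.        ]]
hub [ 404.68682864 -325.04021723   70.        ] knob [ 418.76103463 -261.84835194  100.        ]
lever deg 45.38887145578737 64.74021249536476
t 5.67 tcp [ 450.  -349.2  269.4] yaw -12.02 tilt 0.04 width 39.4 grip 0.0 F [-0.6  1.3 -0.7] q [ 0.79  0.28 -0.29  1.74  0.09  1.13  0.26]
[0.3743 0.0573 0.0395] [-0.001 -0.     0.366]
```

send_rows(
  rows="0.374 0.057 0.03 0 0 0.366 0.8;0.374 0.057 0.03 0 0 0.366 0.8;0.374 0.057 0.03 0 0 0.366 0.8;0.374 0.057 0.03 0 0 0.366 0.8;0.374 0.057 0.03 0 0 0.366 0.8",
)

```text
t: 6.3
eef_pos: [555.8, -64.3, 244.4]
ee_rot: [-0.001, 0.878, 0.478, -0.001]
ft_force: [0.3, -0.3, 0.0]
gripper_width: 70.4
gripper_force: 0.0
```

send_rows(
  rows="0.07 0.02 0.01 0 0 0 0.8;0.07 0.02 0.01 0 0 0 0.8;0.07 0.02 0.01 0 0 0 0.8;0.07 0.02 0.01 0 0 0 0.8",
)

```text
t: 6.8
eef_pos: [610.6, -21.1, 235.6]
ee_rot: [0.0, 0.879, 0.476, -0.001]
ft_force: [-0.3, -0.6, 0.0]
gripper_width: 70.4
gripper_force: 0.0
```

```bash
python3 snap.py w4
```

```text
t 6.80 tcp [610.6 -21.1 235.6] yaw -33.09 tilt 0.10 width 70.4 grip 0.0 F [-0.3 -0.6  0. ] q [ 0.24  0.39 -0.4   1.68  0.17  1.11 -0.79]
```

View pics/w4.png

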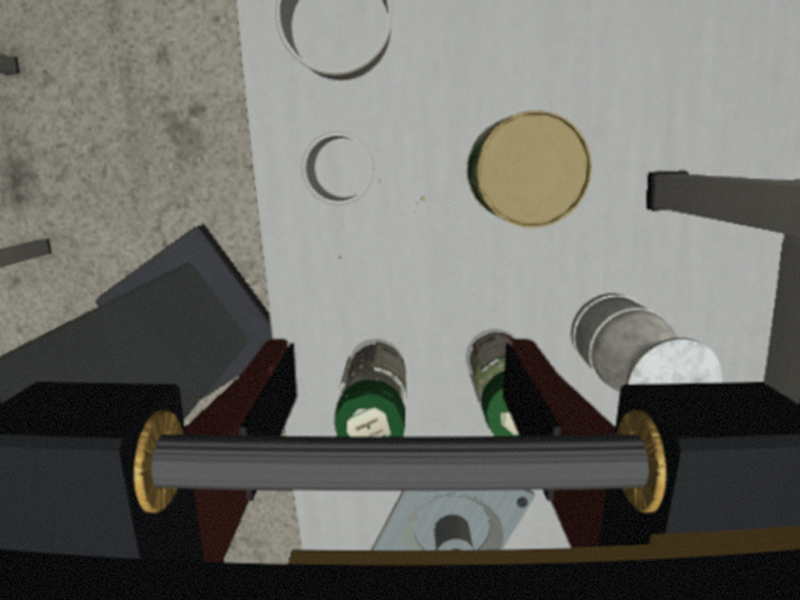

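The small ring's rim is centred at about (338,168), 73 px across in the view (about 50 mm, as it should be). The large ring is at (335,25), the tin at (530,168).

```bash
python3 - <<'E'
import pickle; from h import *
s,f=pickle.load(open("w4.pkl","rb")); s0,F=pickle.load(open("f0.pkl","rb")); k=.7
g=cv2.cvtColor(f["frame"],cv2.COLOR_RGB2GRAY)
c0=np.array([338,168])*k
# outer rim: along each spoke, strongest edge near the expected 25.5 px radius
P=[];b=cv2.GaussianBlur(g,(0,0),1).astype(np.float32)
for t in np.linspace(0,2*np.pi,72,endpoint=False):
    r=np.arange(22,30,.25); x=(c0[0]+r*np.cos(t)).astype(np.float32); y=(c0[1]+r*np.sin(t)).astype(np.float32)
    v=cv2.remap(b,x[None],y[None],cv2.INTER_LINEAR)[0]; i=np.argmin(v); P.append((x[i],y[i]))
P=np.array(P); e=cv2.fitEllipse(P); print("ellipse",e, "onz40",onz(f,e[0],40,s),"by eye",onz(f,c0,40,s))
L=onz(f,[(301*k,168*k),(375*k,168*k),(338*k,131*k),(338*k,205*k)],40,s); print("dia at z40",np.linalg.norm(L[0]-L[1]),np.linalg.norm(L[2]-L[3]),"ctr",L.mean(0))
q=lambda ff,u,s=None:(lambda q:(q[0],q[1][0]))(ray(ff,u,s))
for n,u in(("top",(222,191)),("scene",(270,176))): print(n,onz(F[n],u,40),tri([q(f,e[0],s),q(F[n],u)]))
for n,u,z in(("large",(335,22),40),("tin",(532,168),58)): print(n,onz(f,np.array(u)*k,z,s))
E
python3 go.py 616 54 100 -33
```

```text
ellipse ((238.7772216796875, 117.44050598144531), (44.33790969848633, 49.15751266479492), 86.2751693725586) onz40 [[611.73981786  53.3197617   40.        ]] by eye [[609.89746043  54.35095685  40.        ]]
dia at z40 50.06508325437701 49.02314289606222 ctr [609.78663389  54.25201143  40.        ]
top [[617.74631089  54.28805736  40.        ]] (array([613.08038866,  52.40676297,  52.92297481]), [0.3, 0.3])
scene [[611.67683515  52.4724378   40.        ]] (array([611.86301536,  53.19203444,  39.30650759]), [0.2, 0.2])
large [[660.45746069 131.86678143  40.        ]]
tin [[716.42499961 -14.32612415  58.        ]]
t 6.85 tcp [610.8 -21.3 235.9] yaw -33.11 tilt 0.07 width 70.4 grip 0.0 F [ 0.1 -0.2  0.4] q [ 0.24  0.39 -0.4   1.68  0.17  1.11 -0.79]
[ 0.066  -0.0368  0.1358] [ 0.     0.001 -0.002]
```

send_rows(
  rows="0.063 -0.0415 0.136 0 0 0 0.8;0.063 -0.0415 0.136 0 0 0 0.8;0.063 -0.0415 0.136 0 0 0 0.8;0.063 -0.0415 0.136 0 0 0 0.8",
)

```text
t: 7.35
eef_pos: [609.3, 55.9, 98.4]
ee_rot: [-0.001, 0.879, 0.478, -0.002]
ft_force: [0.7, -0.2, -0.4]
gripper_width: 70.2
gripper_force: 0.0
```

```bash
python3 snap.py w5; python3 go.py 610.3 54 5 -33
```

```text
t 7.35 tcp [609.3  55.9  98.4] yaw -32.92 tilt 0.24 width 70.2 grip 0.0 F [ 0.7 -0.2 -0.4] q [ 0.1   0.55 -0.39  1.79  0.26  0.86 -0.99]
t 7.40 tcp [610.9  54.9 100.1] yaw -33.02 tilt 0.07 width 70.2 grip 0.0 F [0.9 0.5 0.4] q [ 0.1   0.54 -0.39  1.79  0.26  0.86 -0.99]
[-0.001   0.      0.0951] [-0.     0.001 -0.   ]
```

View pics/w5.png

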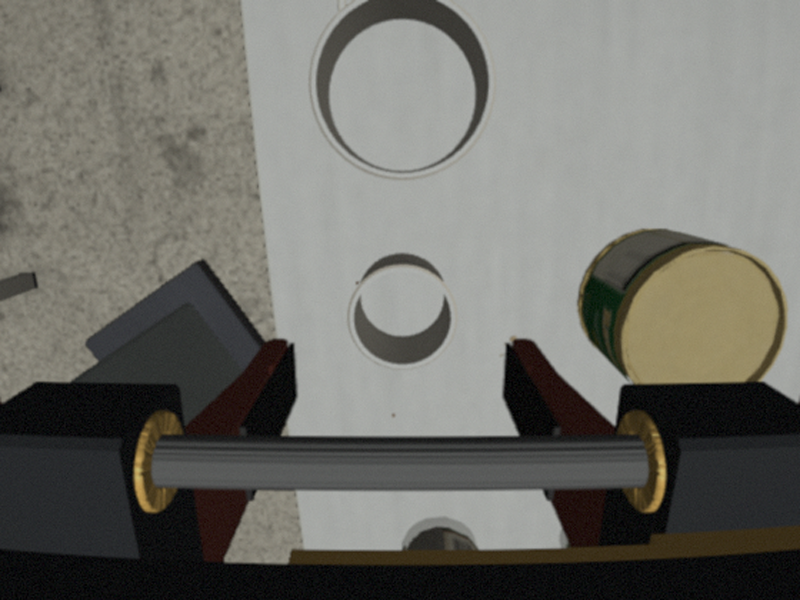

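The ring's rim is centred at (400,315), squarely between the fingers (295 and 505); tin and large ring are clear of them.

```bash
python3 - <<'E'
import pickle; from h import *
s,f=pickle.load(open("w5.pkl","rb")); s4,f4=pickle.load(open("w4.pkl","rb"))
q=lambda ff,u,s:(lambda q:(q[0],q[1][0]))(ray(ff,u,s))
p=onz(f,np.array([(400.5,315.5),(348,315),(453,315)])*.7,40,s); print(p,np.linalg.norm(p[1]-p[2]),tri([q(f,(280.4,220.8),s),q(f4,(236.6,117.6),s4)]))
E
python3 go.py 610.3 54 5 -33
```

```text
[[609.55068359  56.31107696  40.        ]
 [590.06342487  69.16337602  40.        ]
 [629.27179831  43.84105353  40.        ]] 46.674581565474334 (array([608.94167964,  54.73820407,  33.99659596]), [0.3, 0.3])
t 7.40 tcp [610.9  54.9 100.1] yaw -33.02 tilt 0.07 width 70.2 grip 0.0 F [0.9 0.5 0.4] q [ 0.1   0.54 -0.39  1.79  0.26  0.86 -0.99]
[-0.001   0.      0.0951] [-0.     0.001 -0.   ]
```

send_rows(
  rows="0 -0.001 0.045 0 0 0 0.8;0 -0.001 0.075 0 0 0 0.8;0 -0.001 0.088 0 0 0 0.8;0 -0.001 0.093 0 0 0 0.8;0 -0.001 0.093 0 0 0 0.8",
)

```text
t: 8.02
eef_pos: [611.5, 56.3, 8.2]
ee_rot: [0.0, 0.879, 0.477, 0.001]
ft_force: [-0.7, -0.2, -0.6]
gripper_width: 70.4
gripper_force: 0.0
```

send_rows(
  rows="0 0 0 0 0 0 0.4;0 0 0 0 0 0 0.4;0 0 0 0 0 0 0.4;0 0 0 0 0 0 0.4;0 0 0 0 0 0 0.4",
  squeeze=15,
)

```text
t: 8.65
eef_pos: [610.9, 56.7, 7.5]
ee_rot: [0.0, 0.879, 0.477, 0.0]
ft_force: [-0.4, -0.8, 5.5]
gripper_width: 48.0
gripper_force: 15.0
```

```bash
python3 go.py 609 55 40 -33
```

```text
t 8.65 tcp [610.9  56.7   7.5] yaw -32.97 tilt 0.05 width 48.0 grip 15.0 F [-0.4 -0.8  5.5] q [ 0.06  0.67 -0.34  1.83  0.33  0.7  -1.05]
[-0.0025 -0.0007 -0.0325] [ 0.001 -0.     0.   ]
```

send_rows(
  rows="0 0 -0.03 0 0 0 0.4;0 0 -0.07 0 0 0 0.4;0 0 -0.12 0 0 0 0.4;0 0 -0.17 0 0 0 0.4;0 0 -0.2 0 0 0 0.4",
)

```text
t: 9.28
eef_pos: [611.0, 56.9, 209.4]
ee_rot: [0.0, 0.879, 0.477, 0.001]
ft_force: [-0.5, 0.4, -1.3]
gripper_width: 48.4
gripper_force: 15.0
```

```bash
python3 go.py 513 -255.4 205 -60
```

```text
t 9.28 tcp [611.   56.9 209.4] yaw -32.97 tilt 0.13 width 48.4 grip 15.0 F [-0.5  0.4 -1.3] q [ 0.13  0.42 -0.42  1.7   0.2   1.06 -0.94]
[-0.3154  0.0877  0.004 ] [ 0.001 -0.002  0.472]
```

send_rows(
  rows="-0.03 0.008 -0.005 0 0 0.04 0.4;-0.07 0.02 -0.008 0 0 0.1 0.4;-0.11 0.031 -0.01 0 0 0.16 0.4;-0.15 0.042 -0.01 0 0 0.22 0.4;-0.19 0.053 -0.01 0 0 0.28 0.4",
)

```text
t: 9.9
eef_pos: [550.7, -132.8, 216.6]
ee_rot: [-0.0, 0.937, 0.349, -0.0]
ft_force: [0.6, -0.1, 0.1]
gripper_width: 48.5
gripper_force: 15.0
```

```bash
python3 go.py 513 -255.4 205 -60
```

```text
t 9.90 tcp [ 550.7 -132.8  216.6] yaw -49.12 tilt 0.04 width 48.5 grip 15.0 F [ 0.6 -0.1  0.1] q [ 0.38  0.33 -0.32  1.81  0.12  1.03 -0.84]
[-0.1087  0.0681  0.0116] [-0.     0.001  0.19 ]
```

send_rows(
  rows="-0.035 0.022 0.002 0 0 0.06 0.4;-0.07 0.044 0.006 0 0 0.12 0.4;-0.095 0.06 0.01 0 0 0.16 0.4;-0.109 0.068 0.012 0 0 0.19 0.4;-0.109 0.068 0.012 0 0 0.19 0.4",
)

```text
t: 10.52
eef_pos: [513.6, -254.7, 204.7]
ee_rot: [-0.0, 0.966, 0.259, -0.0]
ft_force: [0.0, 0.8, -0.4]
gripper_width: 48.5
gripper_force: 15.0
```

send_rows(
  rows="0 0 0 0 0 0 0.4;0 0 0 0 0 0 0.4",
)

```text
t: 10.78
eef_pos: [514.6, -252.8, 205.2]
ee_rot: [-0.0, 0.965, 0.261, 0.0]
ft_force: [-0.4, 0.3, -0.6]
gripper_width: 48.3
gripper_force: 15.0
```

```bash
python3 go.py 513 -255.4 152.5 -60; python3 - <<'E'
from h import *; from rig import sensors,optics; import pickle
s=sensors.get_state(); w=optics.grab_frame("wrist"); a=optics.grab_frame("scene"); b=optics.grab_frame("top"); pickle.dump((s,w,a,b),open("f6.pkl","wb"))
for f in(a,b): print(proj(f,[s["eef_pos"],[513,-255,130]]))
A=cv2.resize(a["frame"][190:310,250:390,::-1],(400,343),interpolation=cv2.INTER_CUBIC); B=cv2.resize(b["frame"][170:290,270:410,::-1],(400,343),interpolation=cv2.INTER_CUBIC)
c=np.zeros((600,800,3),np.uint8); c[:343,:400]=A; c[:343,400:]=B; c[343:,:343]=cv2.resize(w["frame"][:,:,::-1],(343,257)); c[343:,400:]=cv2.resize(w["frame"][280:,150:400,::-1],(400,257)) 
cv2.imwrite("pics/c6.png",c)
E
```

```text
t 10.78 tcp [ 514.6 -252.8  205.2] yaw -59.75 tilt 0.04 width 48.3 grip 15.0 F [-0.4  0.3 -0.6] q [ 0.53  0.34 -0.23  1.81  0.09  1.   -0.78]
[-0.0027  0.0014  0.0527] [-0.    -0.001  0.004]
[[323.10578548 236.19468993]
 [320.49611328 259.3466582 ]]
[[346.19679304 224.43457134]
 [342.7362441  234.46889905]]
```

View pics/c6.png

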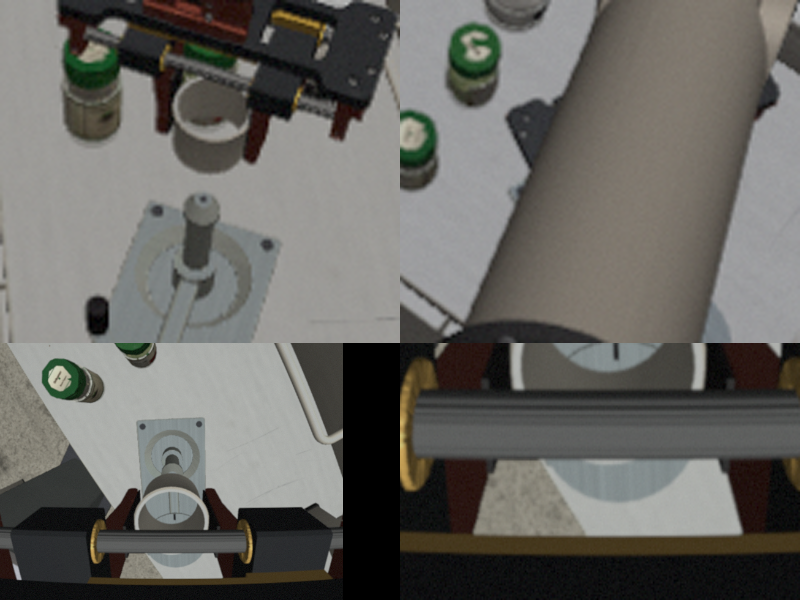

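The combined picture shows the ring held level between the fingers, above and up-left of nothing but the nozzle (scene crop: ring (211,125), nozzle tip (202,203)); the jars and the knob stand as before. I check the ring's offset in the hand and its lower rim numerically.

```bash
python3 - <<'E'
import pickle; from h import *
s,w,a,b=pickle.load(open("f6.pkl","rb"))
q=s["ee_rot"]; A=R.from_quat([q[1],q[2],q[3],q[0]]).as_matrix(); W=lambda p:s["eef_pos"]+np.array(p)@A.T
g=cv2.cvtColor(w["frame"],cv2.COLOR_RGB2GRAY)
print("wrist col 280 rows 205..235",g[205:236,278:283].mean(1).round().astype(int))
t=np.linspace(0,2*np.pi,200); C=lambda r,ox,z:W(np.c_[ox+r*np.cos(t),r*np.sin(t),0*t+z])
for ox in(-4,-2,0,2,4): 
    o=proj(w,C(24.5,ox,-32.5),s); i=proj(w,C(22.5,ox,-32.5),s); print(ox,"outer top row",o[:,1].min().round(1),"inner",i[:,1].min().round(1),"cols",o[:,0].min().round(0),o[:,0].max().round(0))
ga=cv2.cvtColor(a["frame"],cv2.COLOR_RGB2GRAY); print("scene col 324 rows 230..262",ga[230:262,322:326].mean(1).round().astype(int)); print("scene row 235 cols 305-342",ga[233:236,305:343].mean(0).round().astype(int))
for ox in(-3,0,3):
    for z in(5,7.5,10):
        o=proj(a,C(24,ox,z)); print(ox,z,"scene lower rim lowest",o[o[:,1].argmax()].round(1),"cols",o[:,0].min().round(1),o[:,0].max().round(1))
E
```

```text
wrist col 280 rows 205..235 [121 123 123 122 125 134 136 125  91  77  79  75  75  74  73  73  73  72
  70  69  69  67  67  67  65  64  64  63  65  99 149]
-4 outer top row 239.4 inner 244.4 cols 218.0 341.0
-2 outer top row 234.4 inner 239.4 cols 217.0 341.0
0 outer top row 229.4 inner 234.4 cols 217.0 341.0
2 outer top row 224.3 inner 229.4 cols 217.0 342.0
4 outer top row 219.2 inner 224.3 cols 217.0 342.0
scene col 324 rows 230..262 [ 72  60  59  75 125 132 145 155 146 109  68  68  69  70  71  72  70  72
  73  75 104 152 154 154 155 154 154 148 133 119 115 118]
scene row 235 cols 305-342 [ 41  25  24  20  35  84  68  68 107 126 136 136 125 114 106 104  98 104
 113 111 115 124 139 143 152 152 144 121  98 117 138 107  41  25  23  25
  25  23]
-3 5 scene lower rim lowest [323.2 250.3] cols 309.0 335.7
-3 7.5 scene lower rim lowest [323.1 251.1] cols 309.0 335.6
-3 10 scene lower rim lowest [323.  251.9] cols 308.9 335.5
0 5 scene lower rim lowest [323.7 249. ] cols 309.6 336.3
0 7.5 scene lower rim lowest [323.6 249.8] cols 309.5 336.1
0 10 scene lower rim lowest [323.5 250.5] cols 309.5 336.0
3 5 scene lower rim lowest [324.3 247.7] cols 310.2 336.8
3 7.5 scene lower rim lowest [324.2 248.5] cols 310.1 336.6
3 10 scene lower rim lowest [324.1 249.2] cols 310.1 336.5
```

```bash
python3 go.py 514.7 -254.5 152.5 -60
```

```text
t 10.93 tcp [ 514.2 -253.6  205.1] yaw -59.82 tilt 0.02 width 48.3 grip 15.0 F [-0.1  0.9 -0.2] q [ 0.54  0.34 -0.23  1.81  0.09  1.   -0.78]
[-0.0001  0.001   0.0526] [ 0.    -0.     0.003]
```

send_rows(
  rows="0 0.001 0.015 0 0 0 0.4;0 0.001 0.03 0 0 0 0.4;0 0.001 0.042 0 0 0 0.4;0 0.001 0.049 0 0 0 0.4;0 0.001 0.052 0 0 0 0.4",
)

```text
t: 11.55
eef_pos: [514.2, -255.2, 152.4]
ee_rot: [-0.0, 0.966, 0.26, -0.0]
ft_force: [0.7, 0.5, -1.4]
gripper_width: 48.4
gripper_force: 15.0
```

send_rows(
  rows="0 0 0 0 0 0 0.4;0 0 0 0 0 0 0.4;0 0 0 0 0 0 0.4;0 0 0 0 0 0 0.4",
)

```text
t: 12.05
eef_pos: [514.5, -255.3, 153.2]
ee_rot: [0.0, 0.966, 0.26, 0.0]
ft_force: [-0.0, -0.6, -0.7]
gripper_width: 48.4
gripper_force: 15.0
```

```bash
python3 - <<'E'
from h import *; from rig import sensors,optics; import pickle; from go import *
S=[]
for i in range(6): S.append(sensors.get_state()); w=optics.grab_frame("wrist")
a=optics.grab_frame("scene"); s=dict(S[-1]); show(s)
P=np.array([x["eef_pos"] for x in S]); print(P.round(1)); s["eef_pos"]=P.mean(0)
print("mean",P.mean(0).round(2)); d=delta(s,514.7,-254.5,152.5,-60); print(d)
pickle.dump((s,w,a),open("f7.pkl","wb"))
A=cv2.resize(a["frame"][200:340,240:380,::-1],(400,400),interpolation=cv2.INTER_CUBIC); B=cv2.resize(w["frame"][:,:,::-1],(400,300))
c=np.zeros((400,800,3),np.uint8); c[:,:400]=A; c[:300,400:]=B; cv2.imwrite("pics/c7.png",c)
E
```

```text
t 12.30 tcp [ 514.4 -255.3  153. ] yaw -59.90 tilt 0.00 width 48.7 grip 15.0 F [-0.1  0.7 -1.5] q [ 0.53  0.4  -0.23  1.86  0.11  0.9  -0.79]
[[ 514.5 -255.3  153.2]
 [ 514.5 -255.3  153.2]
 [ 514.4 -255.3  153.1]
 [ 514.4 -255.3  153.1]
 [ 514.4 -255.3  153.1]
 [ 514.4 -255.3  153. ]]
mean [ 514.43 -255.29  153.12]
(array([ 0.00062759, -0.00055316,  0.00062337]), array([5.97629588e-05, 1.38556046e-05, 1.70635306e-03]))
```

View pics/c7.png

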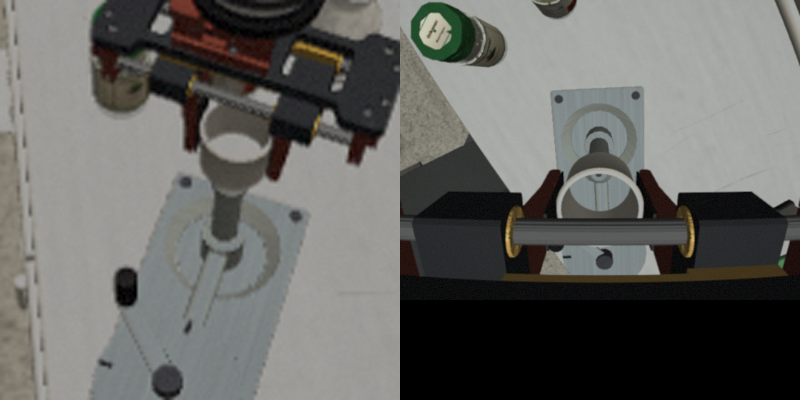

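The ring hangs over the nozzle without touching it, seen in the scene crop around (235,150). In the wrist view the nozzle tip shows through the ring at (598,176). The lever is unmoved. I check the centring numerically.

```bash
python3 - <<'E'
import pickle; from h import *
s,w,a=pickle.load(open("f7.pkl","rb"))
q=s["ee_rot"]; A=R.from_quat([q[1],q[2],q[3],q[0]]).as_matrix(); W=lambda p:s["eef_pos"]+np.array(p)@A.T
g=cv2.cvtColor(w["frame"],cv2.COLOR_RGB2GRAY); print(g[224:262:1,277:282].mean(1).round().astype(int)); print(g[244:248,262:298].mean(0).round().astype(int))
print("tip by eye",onz(w,[(277.5,246),(277.5,243)],130,s).round(1),"pred",proj(w,[513.1,-255.5,130],s))
t=np.linspace(0,2*np.pi,200); C=lambda r,ox,z:W(np.c_[ox+r*np.cos(t),r*np.sin(t),0*t+z])
for ox in(-4,-2,0):
    print(ox,"upper rim outer/inner far row",proj(w,C(24.5,ox,-32.5),s)[:,1].min().round(1),proj(w,C(22.5,ox,-32.5),s)[:,1].min().round(1),"scene lower rim",*(lambda o:(o[o[:,1].argmax()].round(1),o[:,0].min().round(1),o[:,0].max().round(1)))(proj(a,C(24,ox,7.5))))
ga=cv2.cvtColor(a["frame"],cv2.COLOR_RGB2GRAY)
for r in(252,256,260,264): print(r,ga[r,305:342])
print("nozzle rows",[ (r,ga[r,310:336].tolist()) for r in(269,273)])
E
```

```text
[ 67  66  66  65  66  62  62  61  60  63  93 143 161 162 164 172 174 174
 161 117  72  63  75 102 129 134 134 133 127 107  98 103 123 136 138 138
 139 139]
[134 124 122 119 114 120 134 136 136 137 135 127 106  85  76  73  72  71
  79  96 116 130 133 135 135 134 129 120 118 122 124 126 130 135 142 151]
tip by eye [[ 511.2 -256.   130. ]
 [ 512.7 -255.2  130. ]] pred [[278.39377717 242.75770968]]
-4 upper rim outer/inner far row 239.5 244.4 scene lower rim [321.7 267.4] 308.4 333.6
-2 upper rim outer/inner far row 234.4 239.5 scene lower rim [322.  266.6] 308.7 334.0
0 upper rim outer/inner far row 229.4 234.4 scene lower rim [322.4 265.7] 309.1 334.3
252 [ 81  51  78  55 141  90  60  70 117 142 153 156 156 154 155 154 154 156
 155 156 156 156 156 155 157 156 146 155 146  77  30  23  27  23  28  27
 125]
256 [154 156 154 154 138  82  65  65  65  66  65  66  67  70  80 109 114 129
 129 131 132 118 103 102  75  69  66  69  62  27  25  24  21  27  43 150
 154]
260 [150 150 152 155 156 136  97  74  68  70  69  70  71  69  67  67  71  68
  70  69  70  71  75  72  77  77  76  87  40  28  18  23  24 105 153 158
 158]
264 [ 55  61 123 129 129 127 128 127 128  75  77  78  73  75  74  77  74  72
  73  73  76  75  78  94 114 141 156 156 155 156 155 154 155 155 154 155
 157]
nozzle rows [(269, [125, 123, 123, 123, 119, 69, 51, 54, 58, 60, 60, 61, 60, 63, 76, 123, 126, 130, 127, 129, 131, 132, 131, 141, 147, 148]), (273, [129, 128, 126, 126, 89, 60, 55, 58, 58, 60, 59, 62, 64, 62, 100, 113, 115, 115, 114, 115, 113, 122, 127, 129, 130, 129])]
```

send_rows(
  rows="0.0005 -0.0005 0.0005 0 0 0 0.4;0.0005 -0.0005 0.0005 0 0 0 0.4;0.0005 -0.0005 0.0005 0 0 0 0.4;0.0005 -0.0005 0.0005 0 0 0 0.4;0.0005 -0.0005 0.0005 0 0 0 0.4",
)

```text
t: 13.02
eef_pos: [514.6, -254.6, 152.5]
ee_rot: [-0.0, 0.966, 0.26, -0.0]
ft_force: [1.3, 0.2, -0.8]
gripper_width: 48.5
gripper_force: 15.0
```

send_rows(
  rows="0 0 0 0 0 0 0.4;0 0 0 0 0 0 0.4;0 0 0 0 0 0 0.4",
)

```text
t: 13.4
eef_pos: [514.6, -254.6, 152.5]
ee_rot: [0.0, 0.966, 0.26, 0.0]
ft_force: [-0.2, -0.5, -1.0]
gripper_width: 48.2
gripper_force: 15.0
```

```bash
python3 go.py; python3 -c "
from rig import sensors,ctrl
print(abs(sensors.get_state()['qvel']).max()); print(ctrl.sign_off())"
```

```text
t 13.40 tcp [ 514.6 -254.6  152.5] yaw -59.90 tilt 0.00 width 48.2 grip 15.0 F [-0.2 -0.5 -1. ] q [ 0.53  0.4  -0.23  1.86  0.11  0.9  -0.79]
0.00127553998994592
the job is handed in; nothing more can be done
None
```

The job is handed in at 13.4 s: the valve lever measured about 45° (half open), and the gripper holds the small ring level and still, centred within about 1 mm, about 15 mm above the nozzle tip.

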